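# Open the jar warmer with the lid lifter

### The arm

A 6-joint arm with a two-finger parallel gripper is mounted at the origin on the work surface. World frame = base frame: x ahead of the robot, y to its left, z up, the work surface at z = 0. Lengths are in m, angles in rad, forces in N, time in s.
With the tool pointing down it reaches from about 0.325 to 0.85 m from the base axis. Payload 15.5 kg.
Tool frame: the origin (TCP) lies on the centre line of the jaws, within the pads' length; the fingertips stand 19 mm ahead of it and the grasp point (between the pads) is the TCP; z points along the fingers, y is the line along which they close (so a half turn about z gives the same grasp; the last joint's range is limited). The gripper opens to 91 mm and grips with 3 to 60 N. Pads are 32 mm wide; open, the fingers measure 118 mm over their backs; the gripper's body (76 mm by 178 mm) begins 60 mm behind the grasp point.
Start: joints at [1.185, 0.494, 1.345, -0, 1.302, -0.096], TCP at [0.179, 0.599, 0.203] pointing down, gripper open.
Joint ranges: [-2.91, 2.91], [-0.82, 2.16], [0.22, 2.67], [-1.22, 4.37], [0.12, 2.79], [-3.08, 3.08]. Speed limits (rad/s): [1.89, 1.89, 2.57, 3.01, 3.01, 3.01].

### API

Orientations are given as a unit quaternion [x, y, z, w].
In Python, from rig import readout, viewer, workorder gives the robot as it stands.
- The arm moves only by the shell command python3 -m inch 'ROWS' [FORCE]. ROWS is JSON, a list of rows, each an object of numbers: "tx", "ty", "tz": the shift along the tool's x, y, z in m; "wx", "wy", "wz": the turn, a rotation vector about the tool's x, y, z in rad; "grip": the gripper's target within -1 to 1 (shut at 1, half-way at 0, fully open at -1). In form: [{"tx": .., "ty": .., "tz": .., "wx": .., "wy": .., "wz": .., "grip": ..}, ...]. A call has exactly 10 rows; each row shifts and turns the commanded pose from where the row before left it, along the tool's axes as they then stand; what a row does not reach is not made up. A row lasts 1/10 s, in which the tool goes at most 50 mm and 8.59 degrees, less where a joint would pass 70% of its speed; a pose out of reach is approached as far as the arm can. A call with a gripper value outside its range is refused whole. The fingers move at their own pace and stop on an object; FORCE is the grip in N (left out, the last holds). Time passes only in rows, so rows that do not move let the fingers close, or fill a call up. It gives the time, the measured TCP pose, the force, the opening and the grip force at its end, in the units of the state.
- readout.get_state(): the state, without advancing time (a new reading comes with each control period).
- viewer.camera(name): name is "scene" or "top" or "wrist"; returns the picture (400x640x3 uint8, red, green, blue); there is no depth.
- viewer.camera_params(name): a dict with "fx", "fy", "cx", "cy" (pixels), "world_to_cam" (4x4, takes a point from world to camera coordinates). Camera axes: x right, y up, looking along -z (the intrinsics and any distortion apply to the point x, -y, -z); pixel columns grow to the right and rows downward; lengths in m; the calibration is good to about 2 mm. The wrist camera is an equidistant fisheye: a pixel r from the principal point sees the ray r / f radians off the axis. A picture is of the moment at which its call begins: read the wrist's pose just before it. camera_params takes no time and is no camera call; for the wrist camera it gives the pose at the moment of the call.
- workorder.job_done(): hands the job in; it is judged then, once.
The state is a dict: "clock": time; "qpos": joint angles; "qvel": joint speeds; "tau": joint torques, N m; "eef_pos": TCP position; "tool_rot": TCP orientation; "force": force on the tool from outside, world axes, zero at the start; "ft_torque": the same for the moment, N m; "finger_gap": finger opening in m; "grasp_force": force on a finger pad.
Only numpy, scipy, OpenCV 4.12 (cv2) and the standard library are available. Lean on these libraries where they do the work, as an engineer would, in place of code of your own. Each camera call takes 0.05 s, during which the arm holds its last target. There are 200 camera calls.

### The job

The lid on the jar warmer is hot: take the T-handled lid lifter from its stand, hook it under the lid's loop handle, and with it lift the lid off, keeping the lid level, and lower it gently so that it lies flat inside the shallow round dish. Then put the lifter back in its stand, handle across both posts with the hook hanging between them. Never touch the lid with the gripper or arm, and leave everything else on the stall where it stands.

Things in the scene. Friction and masses are not known exactly. Their poses are not given: they have to be found in the camera images.
- lid: Round steel lid, 152 mm across, 0.2 to 0.37 kg, loose on the warmer. Origin: centre of its underside, z up. z = 0 to 7 mm: locating step 120 mm across (6 mm play all round in the warmer's mouth); 7 to 12 mm: the disc, its edge resting on the warmer's rim. On top a rigid arch-shaped loop handle (see loop) standing in the lid's y-z plane.
- loop (a point): Middle of the loop's level top bar (centre line), 52 mm above the lid's origin; axes as the lid's. The bar is 7 mm round, straight along y for +/-26 mm, then slopes to legs at y = +/-36 mm. Opening under it: 36 mm high (lid z 12 to 48.5 mm), 60 mm wide. A hook enters along the lid's x, from either side. Hooked off its middle, the lid tips; it can swing about the bar.
- lifter: T-shaped lid lifter, 0.14 kg: wooden bar handle 20 (x) by 150 (y, its length) by 24 mm (z), origin at the handle's centre; a flat steel hook hangs below its middle (see hook_seat). Grip the handle from above at its middle, fingers closing along x. At the start it hangs level in the stand, its x axis along the stand's.
- hook_seat (a point): Middle of the seat's upper face, 85 mm below the handle's centre; axes as the lifter's. Hook: strip 14 mm wide (y), 5 mm thick; down from the handle, back at z = -41 mm to x = -16..-11, down to z = -90 mm, forward as the flat seat, then an upturned tip at x = 11..16 mm up to z = -74 mm. It enters a loop moving to its +x; the bar then lies on the seat, centre line 3.5 mm above.
- stand: Fixed wooden stand of the lifter: base 90 (x) by 150 (y) by 10 mm, origin at its underside's centre; two posts at y = +/-52 mm, 14 mm thick (y), 50 mm in x, top at z = 100 mm with a 30 mm wide notch (x = +/-15 mm) between prongs up to z = 116 mm. The handle lies along y in both notches, its centre 112 mm above the origin, the hook hanging between the posts.
- warmer: Round aluminium jar warmer, fixed, 170 mm across and 90 mm high; origin: centre of its underside. Its flat rim is 19 mm wide, its mouth 132 mm across. At the start the lid lies on it, the lid's origin 83 mm above the warmer's origin.
- dish: Shallow round steel dish for the lid, fixed, 204 mm across its rim, 14 mm high; origin: centre of its underside; the inside floor is 4 mm above it and about 182 mm across (194 mm at the rim), so that the lid lies flat in it with its origin 4 mm above the dish's.
- jar_a: Loose jar of sauce, black cap, 64 mm across, 85 mm high; origin under its centre. Leave it alone.
- jar_b: Loose small jar, black cap, 56 mm across, 65 mm high; origin under its centre. Leave it alone.
- jar_c: Loose jar of sauce, black cap, 64 mm across, 85 mm high; origin under its centre. Leave it alone.
- price_board: Loose small blank price board on a foot, 91 mm wide, 71 mm high; origin under its centre. Leave it alone.
- cup: Loose white ceramic tasting cup, 60 mm across, 60 mm high; origin under its centre. Leave it alone.
- jotter: Loose flat cardboard-brown notebook, 100 x 70 x 12 mm; origin under its centre. Leave it alone.
Things that resemble listed ones, but are neither listed nor needed, are in the scene too. Of the things that look like the dish, take the one that is farthest from the robot's base at the start.

How it is judged:
By the outcome, as a careful person would: the job done as asked, in the order asked, and still so for the second after the job is handed in, with the robot touching nothing.
It also fails if it takes over 72 s, if anything falls off the work surface, if the arm or the gripper's body presses on something with over 40 N, if the wrist force passes 120 N, or if a joint passes its speed limit or range.

## Working session

There is one attempt and no reset: what is moved stays moved. The work goes in short steps, Python scripts to look and compute and a shell command to move; the robot and the scene stay as the last step left them, time stands still between calls to the robot, and variables do not carry over. Pictures are saved under pics/ and viewed, at most 10 in all, crops included, and the job is handed in when it is done.

```bash
ls; mkdir -p pics
python3 - <<'E'
from rig import readout, viewer
import cv2,numpy as np
print(readout.get_state())
for n in("scene","top"):
    im=viewer.camera(n); cv2.imwrite(f"pics/{n}0.png",im[:,:,::-1]); p=viewer.camera_params(n);print(n,p)
E
```

```text
pics
{'clock': 0.0, 'qpos': array([ 1.18448860e+00,  4.94198025e-01,  1.34611916e+00,  9.71453072e-06,
        1.30250762e+00, -9.55216857e-02]), 'qvel': array([-1.85034936e-03, -3.51408514e-06,  4.40309397e-04, -5.94582555e-05,
       -3.71934300e-04,  9.70844509e-04]), 'tau': array([-1.35515413e-03, -8.78815269e+01, -3.81851864e+01,  7.05937436e-02,
        5.30042010e-02, -1.30648646e-04]), 'eef_pos': array([0.1790498 , 0.59839666, 0.2027331 ]), 'tool_rot': array([ 1.44882564e-01,  9.89448666e-01, -5.97169752e-04, -1.51538454e-04]), 'force': array([-0.26867058,  0.331308  , -1.11312381]), 'ft_torque': array([-0.03792604, -0.01968176,  0.0100613 ]), 'grasp_force': 0.0, 'finger_gap': 0.09096914351818591}
scene {'fx': 422.4337188344247, 'fy': 422.4337188344247, 'cx': 321.5579893145833, 'cy': 209.80331704296805, 'world_to_cam': array([[ 0.86258097,  0.50583291,  0.00933491, -0.41464276],
       [-0.42004928,  0.70576888,  0.57048128,  0.16279318],
       [ 0.28197991, -0.49600742,  0.82125755, -1.53506609],
       [ 0.        ,  0.        ,  0.        ,  1.        ]])}
top {'fx': 376.1728855061178, 'fy': 376.1728855061178, 'cx': 325.30948207664875, 'cy': 205.33274362570668, 'world_to_cam': array([[ 0.01885252, -0.99969371, -0.01603346, -0.02267607],
       [ 0.98488467,  0.01580681,  0.17248862, -0.51021182],
       [-0.17218236, -0.01904296,  0.98488101, -1.15724906],
       [ 0.        ,  0.        ,  0.        ,  1.        ]])}
```

View pics/scene0.png

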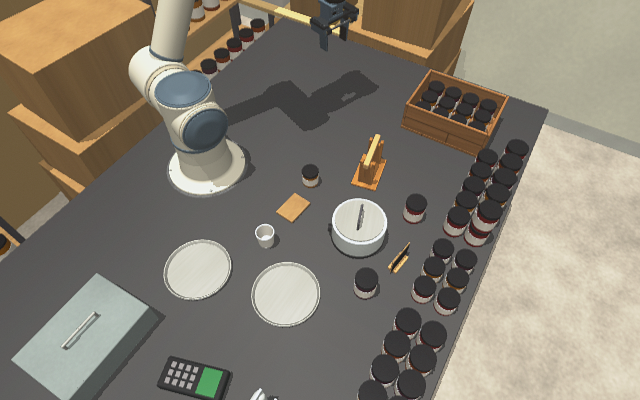

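View pics/top0.png

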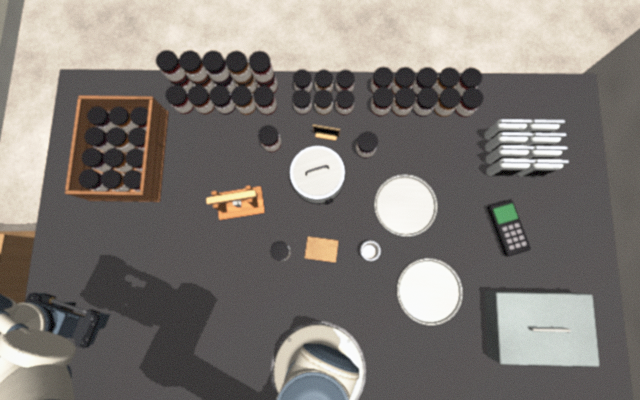

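The scene view shows the stand at (369,165), the lid on the warmer at (360,220) and dishes at (198,269) and (286,294). In the top view the handle runs (207,202)-(256,195), the loop is near (317,170), and the dishes are at (405,205) and (430,291). The first of these is the farther from the base, so it is the target.

```bash
cat > h.py <<'E'
import numpy as np,cv2
from rig import readout,viewer
from scipy.spatial.transform import Rotation as R
def ray(n,uv,p=None):
    p=p or viewer.camera_params(n);M=np.array(p["world_to_cam"]);x=(uv[0]-p["cx"])/p["fx"];y=(uv[1]-p["cy"])/p["fy"]
    if n=="wrist":
        r=np.hypot(x,y);s=np.sin(r)/max(r,1e-9);d=np.array([x*s,-y*s,-np.cos(r)])
    else: d=np.array([x,-y,-1.])
    return -M[:3,:3].T@M[:3,3],M[:3,:3].T@d
def onz(n,uv,z,p=None):
    c,d=ray(n,uv,p);return c+d*(z-c[2])/d[2]
def proj(n,P,p=None):
    p=p or viewer.camera_params(n);q=(np.array(p["world_to_cam"])@np.append(P,1))[:3];q=q*[1,-1,-1]
    if n=="wrist":
        a=np.hypot(q[0],q[1]);t=np.arctan2(a,q[2]);return np.array([p["cx"]+p["fx"]*t*q[0]/a,p["cy"]+p["fy"]*t*q[1]/a])
    return np.array([p["cx"]+p["fx"]*q[0]/q[2],p["cy"]+p["fy"]*q[1]/q[2]])
E
python3 - <<'E'
from h import *
im=cv2.imread("pics/top0.png");sc=cv2.imread("pics/scene0.png")
a=cv2.resize(im[110:250,195:355],None,fx=4.5,fy=4.5,interpolation=cv2.INTER_CUBIC)[:600]
cv2.imwrite("pics/c1.png",a)
# white blobs
for n,I,zs in(("top",im,(.014,.095)),("scene",sc,(.014,.095))):
    hsv=cv2.cvtColor(I,cv2.COLOR_BGR2HSV);m=((hsv[...,1]<40)&(hsv[...,2]>135)).astype(np.uint8)
    cs,_=cv2.findContours(m,0,1)
    for c in cs:
        if 1200<cv2.contourArea(c)<6000 and len(c)>5:
            (x,y),ax,an=cv2.fitEllipse(cv2.convexHull(c)); 
            print(n,(round(x),round(y)),np.round(ax),[np.round(onz(n,(x,y),z),3) for z in zs])
E
```

```text
top (319, 369) [92. 94.] [array([ 0.009, -0.004,  0.014]), array([ 0.029, -0.006,  0.095])]
top (-644, 173) [ 184. 1498.] [array([0.575, 3.355, 0.014]), array([0.557, 3.129, 0.095])]
top (429, 291) [65. 68.] [array([ 0.247, -0.345,  0.014]), array([ 0.251, -0.324,  0.095])]
top (405, 205) [62. 64.] [array([ 0.521, -0.275,  0.014]), array([ 0.506, -0.259,  0.095])]
top (317, 172) [55. 56.] [array([0.627, 0.017, 0.014]), array([0.606, 0.013, 0.095])]
scene (285, 294) [65. 70.] [array([ 0.522, -0.28 ,  0.014]), array([ 0.545, -0.307,  0.095])]
scene (197, 269) [58. 70.] [array([ 0.247, -0.35 ,  0.014]), array([ 0.29 , -0.372,  0.095])]
scene (358, 226) [57. 58.] [array([0.597, 0.038, 0.014]), array([ 0.616, -0.011,  0.095])]
scene (206, 165) [59. 77.] [array([ 0.008, -0.012,  0.014]), array([ 0.068, -0.058,  0.095])]
scene (163, 48) [ 63. 107.] [array([-0.606,  0.435,  0.014]), array([-0.504,  0.358,  0.095])]
```

View pics/c1.png

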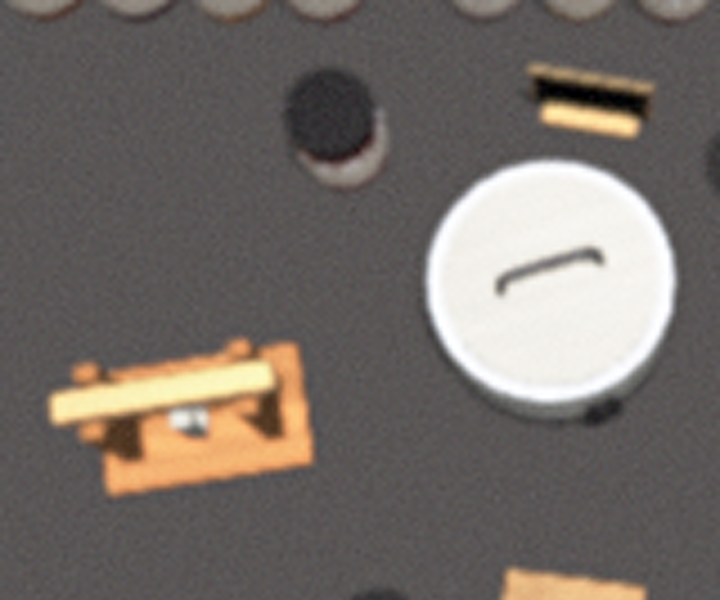

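The crop shows the handle's top face from (53,411) to (274,378) and the loop bar from (503,277) to (597,252). The seat shows near (190,420).

Run:
```python
from h import *
f=lambda u,v:(195+u/4.5,110+v/4.5)
for nm,a,b,z in(("handle",f(53,411),f(274,378),.124),("loop",f(503,277),f(597,252),.1385),("warm",f(437,285),f(665,285),.095)):
    A,B=onz("top",a,z),onz("top",b,z);d=A-B;print(nm,(A+B)/2,np.linalg.norm(d),"dir deg",np.degrees(np.arctan2(d[1],d[0])))
for n in("top","scene"): print(n,"cam",ray(n,(0,0))[0])
p=viewer.camera_params("wrist");print(p["fx"],p["cx"],p["cy"])
s=readout.get_state();r=R.from_quat(s["tool_rot"]);M=np.linalg.inv(p["world_to_cam"])
print("cam in tool",r.inv().apply(M[:3,3]-s["eef_pos"]),"\n",r.as_matrix().T@M[:3,:3],"\n tool",r.as_matrix())
```

```text
handle [0.51540564 0.26712374 0.124     ] 0.14867371676302626 dir deg 99.57473603175916
loop [0.60463788 0.01066821 0.1385    ] 0.06468885947633092 dir deg 106.21052943445052
warm [0.60206186 0.01165388 0.095     ] 0.15733604146206653 dir deg 90.83772440353286
top cam [ 0.30366944 -0.03664175  1.22739478]
scene cam [ 0.85890192 -0.66655858  1.17168481]
309.70691628693146 320.4383055996291 200.18749182681603
cam in tool [ 0.07551223  0.00097672 -0.18232128] 
 [[-1.22325980e-04  9.63351463e-01  2.68242322e-01]
 [ 9.99999990e-01  1.00724026e-04  9.42928794e-05]
 [ 6.38187367e-05  2.68242331e-01 -9.63351466e-01]] 
 tool [[-9.58019645e-01  2.86702260e-01 -4.16604651e-04]
 [ 2.86702542e-01  9.58019109e-01 -1.01927292e-03]
 [ 1.06887367e-04 -1.09592510e-03 -9.99999394e-01]]
```

```bash
python3 -m inch '[{"wz":0.111,"tz":-0.006},{"wz":0.111,"tz":-0.006},{"wz":0.111,"tz":-0.006},{"wz":0.111,"tz":-0.006},{"wz":0.111,"tz":-0.006},{"wz":0.111,"tz":-0.006},{"wz":0.111,"tz":-0.006},{"wz":0.111,"tz":-0.006},{"wz":0.111,"tz":-0.006},{"wz":0.111,"tz":-0.006}]'
python3 -m inch '[{"tx":-0.019,"ty":0.014},{"tx":-0.019,"ty":0.014},{"tx":-0.019,"ty":0.014},{"tx":-0.019,"ty":0.014},{"tx":-0.019,"ty":0.014},{"tx":-0.019,"ty":0.014},{"tx":-0.019,"ty":0.014},{"tx":-0.019,"ty":0.014},{"tx":-0.019,"ty":0.014},{"tx":-0.019,"ty":0.014}]'
python3 -m inch '[{"tx":-0.019,"ty":0.014},{"tx":-0.019,"ty":0.014},{"tx":-0.019,"ty":0.014},{"tx":-0.019,"ty":0.014},{"tx":-0.019,"ty":0.014},{"tx":-0.019,"ty":0.014},{"tx":-0.019,"ty":0.014},{"tx":-0.019,"ty":0.014},{"tx":-0.019,"ty":0.014},{}]'
python3 - <<'E'
from h import *
im=viewer.camera("wrist");cv2.imwrite("pics/w1.png",im[:,:,::-1])
sc=viewer.camera("scene")[:,:,::-1]
s=readout.get_state();print(s["clock"],s["eef_pos"],R.from_quat(s["tool_rot"]).as_euler("xyz",degrees=True))
print(proj("wrist",[.515,.267,.124]),proj("wrist",[.515,.267,.027]),proj("scene",[.515,.267,.1]))
E
```

```text
0.2 [0.17908923 0.59857045 0.2029867 ] [-1.79961325e+02 -2.99775030e-03  1.63340279e+02]
[189.66414391 438.1143005 ] [203.90107811 398.63737502] [370.12599554 153.49771171]invalid input
invalid input
invalid input
```

View pics/w1.png

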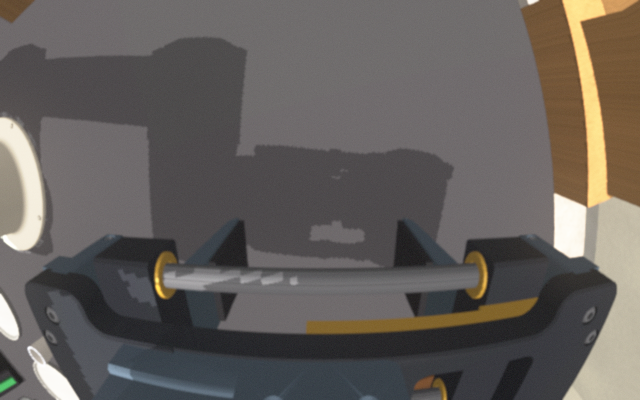

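The moves were refused, so the wrist view still shows the start pose: fingers at (220,260) and (425,260). I'll give all keys in every row.

```bash
python3 -m inch '[{"tx":0,"ty":0,"tz":-0.006,"wx":0,"wy":0,"wz":0.111,"grip":-1},{"tx":0,"ty":0,"tz":-0.006,"wx":0,"wy":0,"wz":0.111,"grip":-1},{"tx":0,"ty":0,"tz":-0.006,"wx":0,"wy":0,"wz":0.111,"grip":-1},{"tx":0,"ty":0,"tz":-0.006,"wx":0,"wy":0,"wz":0.111,"grip":-1},{"tx":0,"ty":0,"tz":-0.006,"wx":0,"wy":0,"wz":0.111,"grip":-1},{"tx":0,"ty":0,"tz":-0.006,"wx":0,"wy":0,"wz":0.111,"grip":-1},{"tx":0,"ty":0,"tz":-0.006,"wx":0,"wy":0,"wz":0.111,"grip":-1},{"tx":0,"ty":0,"tz":-0.006,"wx":0,"wy":0,"wz":0.111,"grip":-1},{"tx":0,"ty":0,"tz":-0.006,"wx":0,"wy":0,"wz":0.111,"grip":-1},{"tx":0,"ty":0,"tz":-0.006,"wx":0,"wy":0,"wz":0.111,"grip":-1}]' && python3 -m inch '[{"tx":-0.019,"ty":0.014,"tz":0,"wx":0,"wy":0,"wz":0,"grip":-1},{"tx":-0.019,"ty":0.014,"tz":0,"wx":0,"wy":0,"wz":0,"grip":-1},{"tx":-0.019,"ty":0.014,"tz":0,"wx":0,"wy":0,"wz":0,"grip":-1},{"tx":-0.019,"ty":0.014,"tz":0,"wx":0,"wy":0,"wz":0,"grip":-1},{"tx":-0.019,"ty":0.014,"tz":0,"wx":0,"wy":0,"wz":0,"grip":-1},{"tx":-0.019,"ty":0.014,"tz":0,"wx":0,"wy":0,"wz":0,"grip":-1},{"tx":-0.019,"ty":0.014,"tz":0,"wx":0,"wy":0,"wz":0,"grip":-1},{"tx":-0.019,"ty":0.014,"tz":0,"wx":0,"wy":0,"wz":0,"grip":-1},{"tx":-0.019,"ty":0.014,"tz":0,"wx":0,"wy":0,"wz":0,"grip":-1},{"tx":-0.019,"ty":0.014,"tz":0,"wx":0,"wy":0,"wz":0,"grip":-1}]'
python3 - <<'E'
from h import *
s=readout.get_state();print(s["clock"],s["eef_pos"],R.from_quat(s["tool_rot"]).as_euler("xyz",degrees=True))
E
```

```text
clock: 1.2
eef_pos: [0.1792, 0.5986, 0.2634]
tool_rot: [0.646, 0.763, -0.0, 0.0]
force: [0.1, 1.3, -1.2]
finger_gap: 0.0912
grasp_force: 0.0
clock: 2.2
eef_pos: [0.3499, 0.4344, 0.2632]
tool_rot: [0.645, 0.765, -0.0, -0.0]
force: [0.1, 0.1, 0.5]
finger_gap: 0.0915
grasp_force: 0.0
2.2 [0.34985399 0.43436745 0.26322159] [-1.79987604e+02  1.03099513e-02  9.97403153e+01]
```

```bash
python3 -m inch '[{"tx":-0.019,"ty":0.014,"tz":0,"wx":0,"wy":0,"wz":0,"grip":-1},{"tx":-0.019,"ty":0.014,"tz":0,"wx":0,"wy":0,"wz":0,"grip":-1},{"tx":-0.019,"ty":0.014,"tz":0,"wx":0,"wy":0,"wz":0,"grip":-1},{"tx":-0.019,"ty":0.014,"tz":0,"wx":0,"wy":0,"wz":0,"grip":-1},{"tx":-0.019,"ty":0.014,"tz":0,"wx":0,"wy":0,"wz":0,"grip":-1},{"tx":-0.019,"ty":0.010,"tz":0,"wx":0,"wy":0,"wz":0,"grip":-1},{"tx":-0.019,"ty":0.010,"tz":0,"wx":0,"wy":0,"wz":0,"grip":-1},{"tx":-0.019,"ty":0,"tz":0,"wx":0,"wy":0,"wz":0,"grip":-1},{"tx":0,"ty":0,"tz":0,"wx":0,"wy":0,"wz":0,"grip":-1},{"tx":0,"ty":0,"tz":0,"wx":0,"wy":0,"wz":0,"grip":-1}]'
python3 - <<'E'
from h import *
p=viewer.camera_params("wrist")
im=viewer.camera("wrist")[:,:,::-1];cv2.imwrite("pics/w2.png",im)
np.save("p2.npy",p,allow_pickle=True)
print([proj("wrist",[.515,.267,z]) for z in(.124,.027)])
E
```

```text
clock: 3.2
eef_pos: [0.4637, 0.3006, 0.2633]
tool_rot: [0.645, 0.764, -0.0, -0.0]
force: [-0.3, 0.1, 0.0]
finger_gap: 0.0912
grasp_force: 0.0
[array([360.32796491, 225.39331929]), array([351.94684007, 201.59477944])]
```

View pics/w2.png

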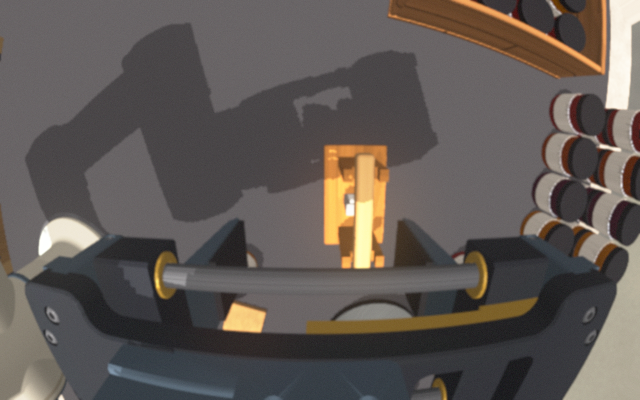

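The handle runs from (365,154) to (359,268), and a bit of hook steel shows at (348,201). I'll zoom in there and on the stand in the scene view to tell which way the hook faces.

Run:
```python
from h import *
a=cv2.imread("pics/w2.png")[140:275,318:398];b=cv2.imread("pics/scene0.png")[120:200,340:400]
a=cv2.resize(a,(354,600),interpolation=2);b=cv2.resize(b,(440,586),interpolation=2);b=np.vstack([b,np.zeros((14,440,3),np.uint8)])
cv2.imwrite("pics/c2.png",np.hstack([a,b]))
```

```text
(no output)
```

View pics/c2.png

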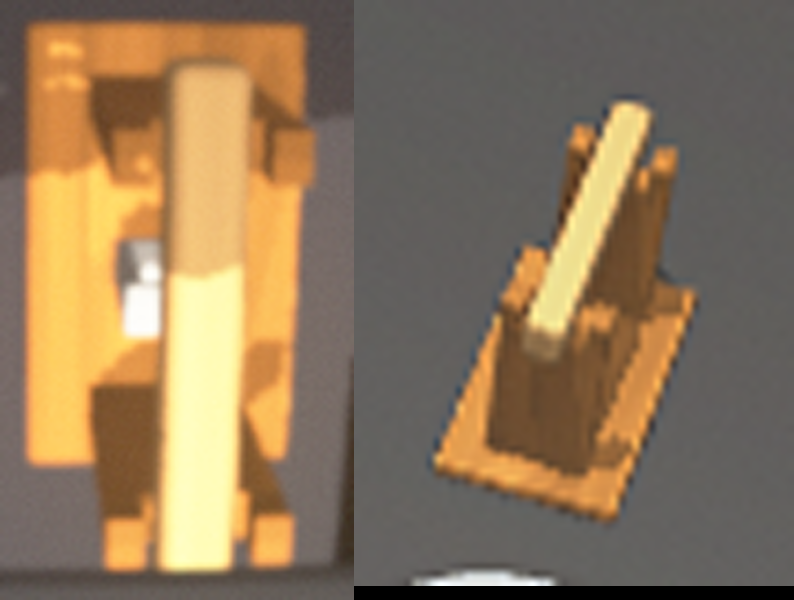

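The metal strip spans crop rows 240-335 on the left (-x) side. That fits the tall back plate there (predicted 248-342); an upturned tip would reach only about 306. So the hook opens towards world +x. Next, refine the handle position from this view.

Run:
```python
from h import *
p=np.load("p2.npy",allow_pickle=True).item()
g=lambda u,v:onz("wrist",(318+u/4.425,140+v/4.444),.124,p)
A,B,C=g(210,66),g(201.5,565),g(205,330)
print(A,B,C,np.linalg.norm(A-B),np.degrees(np.arctan2(*(A-B)[1::-1])))
# same points raw top-view check
d=(A-B)/np.linalg.norm(A-B);print("centre from A",A-d*.075)
q=onz("top",(206.8,201.3),.124),onz("top",(255.9,194),.124);print(q)
s=readout.get_state()
for c in((A-d*.075),np.array([.5154,.2671,.124])):
    print(R.from_quat(s["tool_rot"]).inv().apply(c-[0,0,.012]-s["eef_pos"]))
```

```text
[0.50474658 0.34444824 0.124     ] [0.53010987 0.21581581 0.124     ] [0.51675831 0.28006455 0.124     ] 0.13110911543929615 101.15429510618685
centre from A [0.51925546 0.27086501 0.124     ]
(array([0.50314354, 0.34036552, 0.124     ]), array([0.52777091, 0.19378896, 0.124     ]))
[-0.03910324  0.04977516  0.15131242]
[-0.04216242  0.04533879  0.15131192]
```

```bash
python3 -m inch '[{"tx":-0.0135,"ty":0.016,"tz":0,"wx":0,"wy":0,"wz":0,"grip":-1},{"tx":-0.0135,"ty":0.016,"tz":0,"wx":0,"wy":0,"wz":0,"grip":-1},{"tx":-0.0135,"ty":0.016,"tz":0,"wx":0,"wy":0,"wz":-0.008,"grip":-1},{"tx":0,"ty":0,"tz":0.02,"wx":0,"wy":0,"wz":0,"grip":-1},{"tx":0,"ty":0,"tz":0.025,"wx":0,"wy":0,"wz":0,"grip":-1},{"tx":0,"ty":0,"tz":0.025,"wx":0,"wy":0,"wz":0,"grip":-1},{"tx":0,"ty":0,"tz":0.025,"wx":0,"wy":0,"wz":0,"grip":-1},{"tx":0,"ty":0,"tz":0.025,"wx":0,"wy":0,"wz":0,"grip":-1},{"tx":0,"ty":0,"tz":0.018,"wx":0,"wy":0,"wz":0,"grip":-1},{"tx":0,"ty":0,"tz":0.01,"wx":0,"wy":0,"wz":0,"grip":-1}]'
python3 -m inch '[{"tx":0,"ty":0,"tz":0,"wx":0,"wy":0,"wz":0,"grip":-1},{"tx":0,"ty":0,"tz":0,"wx":0,"wy":0,"wz":0,"grip":1},{"tx":0,"ty":0,"tz":0,"wx":0,"wy":0,"wz":0,"grip":1},{"tx":0,"ty":0,"tz":0,"wx":0,"wy":0,"wz":0,"grip":1},{"tx":0,"ty":0,"tz":0,"wx":0,"wy":0,"wz":0,"grip":1},{"tx":0,"ty":0,"tz":0,"wx":0,"wy":0,"wz":0,"grip":1},{"tx":0,"ty":0,"tz":0,"wx":0,"wy":0,"wz":0,"grip":1},{"tx":0,"ty":0,"tz":0,"wx":0,"wy":0,"wz":0,"grip":1},{"tx":0,"ty":0,"tz":0,"wx":0,"wy":0,"wz":0,"grip":1},{"tx":0,"ty":0,"tz":0,"wx":0,"wy":0,"wz":0,"grip":1}]' 50
```

```text
clock: 4.25
eef_pos: [0.517, 0.2694, 0.1138]
tool_rot: [0.641, 0.767, -0.001, -0.001]
force: [0.2, -0.3, -0.4]
finger_gap: 0.0912
grasp_force: 0.0
clock: 5.25
eef_pos: [0.5179, 0.2688, 0.1153]
tool_rot: [0.641, 0.767, -0.0, -0.0]
force: [-0.3, 0.1, -0.4]
finger_gap: 0.0217
grasp_force: 0.0
```

```bash
python3 -m inch '[{"tx":0,"ty":0,"tz":0,"wx":0,"wy":0,"wz":0,"grip":1},{"tx":0,"ty":0,"tz":0,"wx":0,"wy":0,"wz":0,"grip":1},{"tx":0,"ty":0,"tz":0,"wx":0,"wy":0,"wz":0,"grip":1},{"tx":0,"ty":0,"tz":0,"wx":0,"wy":0,"wz":0,"grip":1},{"tx":0,"ty":0,"tz":0,"wx":0,"wy":0,"wz":0,"grip":1},{"tx":0,"ty":0,"tz":0,"wx":0,"wy":0,"wz":0,"grip":1},{"tx":0,"ty":0,"tz":0,"wx":0,"wy":0,"wz":0,"grip":1},{"tx":0,"ty":0,"tz":0,"wx":0,"wy":0,"wz":0,"grip":1},{"tx":0,"ty":0,"tz":0,"wx":0,"wy":0,"wz":0,"grip":1},{"tx":0,"ty":0,"tz":0,"wx":0,"wy":0,"wz":0,"grip":1}]' 50 && python3 -m inch '[{"tx":0,"ty":0,"tz":-0.01,"wx":0,"wy":0,"wz":0,"grip":1},{"tx":0,"ty":0,"tz":-0.02,"wx":0,"wy":0,"wz":0,"grip":1},{"tx":0,"ty":0,"tz":-0.02,"wx":0,"wy":0,"wz":0,"grip":1},{"tx":0,"ty":0,"tz":-0.02,"wx":0,"wy":0,"wz":0,"grip":1},{"tx":0,"ty":0,"tz":-0.02,"wx":0,"wy":0,"wz":0,"grip":1},{"tx":0,"ty":0,"tz":-0.02,"wx":0,"wy":0,"wz":0,"grip":1},{"tx":0,"ty":0,"tz":-0.02,"wx":0,"wy":0,"wz":0,"grip":1},{"tx":0,"ty":0,"tz":-0.01,"wx":0,"wy":0,"wz":0,"grip":1},{"tx":0,"ty":0,"tz":0,"wx":0,"wy":0,"wz":0,"grip":1},{"tx":0,"ty":0,"tz":0,"wx":0,"wy":0,"wz":0,"grip":1}]'
python3 - <<'E'
from h import *
s=readout.get_state();print(s);im=viewer.camera("scene")[:,:,::-1];t=viewer.camera("top")[:,:,::-1]
cv2.imwrite("pics/s3full.png",im);cv2.imwrite("pics/t3full.png",t)
u=proj("scene",s["eef_pos"]-[0,0,.05]);v=proj("top",s["eef_pos"]-[0,0,.05]);print(u,v)
c=lambda I,u:cv2.resize(I[int(u[1])-40:int(u[1])+50,int(u[0])-30:int(u[0])+30],(396,594),interpolation=2)
cv2.imwrite("pics/c3.png",np.hstack([c(im,u),c(t,v)]))
E
```

```text
clock: 6.25
eef_pos: [0.5179, 0.2688, 0.1153]
tool_rot: [0.641, 0.767, -0.0, -0.0]
force: [-1.2, -1.0, 0.2]
finger_gap: 0.0004
grasp_force: 0.0
clock: 7.25
eef_pos: [0.5176, 0.2687, 0.2548]
tool_rot: [0.641, 0.767, -0.0, -0.0]
force: [0.2, 1.0, -0.1]
finger_gap: 0.0002
grasp_force: 0.0
{'clock': 7.25, 'qpos': array([3.76429373e-01, 3.89131846e-01, 1.37832060e+00, 3.76591094e-06,
       1.37474300e+00, 1.98471935e-01]), 'qvel': array([-0.00099947,  0.01001886,  0.01163936, -0.00048629, -0.00363281,
       -0.00140529]), 'tau': array([ 4.10991395e-02, -8.18742013e+01, -4.11078787e+01,  8.47811904e-02,
        1.43641387e-01,  6.92834146e-04]), 'eef_pos': array([0.51762239, 0.26869355, 0.25478474]), 'tool_rot': array([ 6.41475256e-01,  7.67143666e-01, -2.63913598e-04, -1.45576134e-04]), 'force': array([ 0.17889293,  0.9916954 , -0.07109949]), 'ft_torque': array([-0.08283935,  0.08927452, -0.00121868]), 'grasp_force': 0.0, 'finger_gap': 0.0002037867705609256}
[374.48671897 131.2473397 ] [223.25349197 191.30180827]
```

View pics/c3.png

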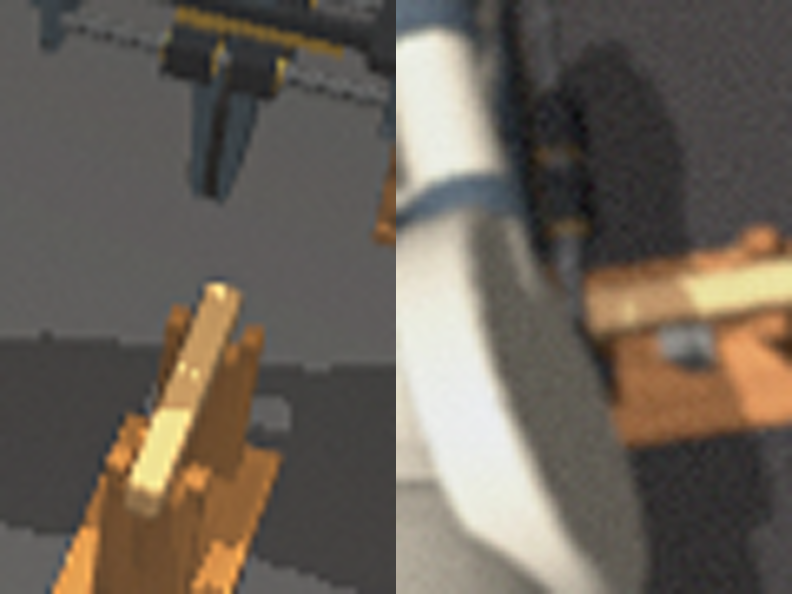

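The gripper closed on nothing and the handle is still lying in the stand, shown in the left panel at (130-240, 285-510). The fingertip is at (208,198). I'll triangulate both to find the error.

Run:
```python
from h import *
def tri(a,b):
    (c1,d1),(c2,d2)=ray("scene",a),ray("top",b)
    t=np.linalg.lstsq(np.c_[d1,-d2],c2-c1,rcond=None)[0];P,Q=c1+t[0]*d1,c2+t[1]*d2
    return np.round((P+Q)/2,4),np.round(np.linalg.norm(P-Q),4)
f=lambda u,v:(195+u/4.5,110+v/4.5); g=lambda u,v:(340+(u-354)/7.33,120+v/7.33)
print("far end",tri(g(630,108),f(53,411)),"near",tri(g(543,335),f(274,378)))
s=readout.get_state();tip=s["eef_pos"]-[0,0,.019]
print("tip proj scene",proj("scene",tip),"seen",344+208/6.6,91+198/6.6,"top",proj("top",tip))
for z in(.124,.112): print(proj("scene",[.517,.269,z]),proj("top",[.517,.269,z]))
# base circle / lid check
print("loop", proj("scene",[.6046,.0107,.1385]))
```

```text
far end (array([0.5041, 0.3423, 0.1187]), np.float64(0.0002)) near (array([0.5308, 0.1967, 0.1153]), np.float64(0.0032))
tip proj scene [375.50091734 124.22726233] seen 375.5151515151515 121.0 top [220.09017237 189.02777352]
[371.66537636 148.49313916] [230.76028962 197.13343962]
[371.28715383 150.93672356] [231.80299419 197.90071985]
loop [359.75392017 211.35202811]
```

Run:
```python
from h import *
s=readout.get_state();r=R.from_quat(s["tool_rot"])
for x in (-.016,0,.016):
  for z in(-.02,-.01,0,.01,.019): print(x,z,[np.round(proj("wrist",s["eef_pos"]+r.apply([x,y,z])),1) for y in(-.0455,.0455)])
```

```text
-0.016 -0.02 [array([244.6, 275. ]), array([394.1, 275.1])]
-0.016 -0.01 [array([248.1, 267.4]), array([390.7, 267.5])]
-0.016 0 [array([251.2, 260.5]), array([387.7, 260.5])]
-0.016 0.01 [array([254.1, 254.1]), array([384.9, 254.1])]
-0.016 0.019 [array([256.6, 248.7]), array([382.5, 248.8])]
0 -0.02 [array([242.1, 251.4]), array([396.6, 251.4])]
0 -0.01 [array([245.8, 244.6]), array([393. , 244.7])]
0 0 [array([249.2, 238.4]), array([389.6, 238.5])]
0 0.01 [array([252.3, 232.8]), array([386.6, 232.8])]
0 0.019 [array([255. , 228.1]), array([384.1, 228.1])]
0.016 -0.02 [array([239.7, 226. ]), array([398.9, 226. ])]
0.016 -0.01 [array([243.7, 220.2]), array([395. , 220.3])]
0.016 0 [array([247.4, 215. ]), array([391.4, 215.1])]
0.016 0.01 [array([250.7, 210.3]), array([388.2, 210.3])]
0.016 0.019 [array([253.5, 206.4]), array([385.5, 206.4])]
```

Both views put the real fingertips about 15-25 mm higher than I assumed: in the wrist view their corners sit at (244,221) and (397,221). I'll regrip lower, with the TCP at about 0.095.

```bash
python3 -m inch '[{"tx":0,"ty":0,"tz":0,"wx":0,"wy":0,"wz":0,"grip":-1},{"tx":0,"ty":0,"tz":0,"wx":0,"wy":0,"wz":0,"grip":-1},{"tx":0,"ty":0,"tz":0,"wx":0,"wy":0,"wz":0,"grip":-1},{"tx":0,"ty":0,"tz":0,"wx":0,"wy":0,"wz":0,"grip":-1},{"tx":0,"ty":0,"tz":0,"wx":0,"wy":0,"wz":0,"grip":-1},{"tx":0,"ty":0,"tz":0,"wx":0,"wy":0,"wz":0,"grip":-1},{"tx":0,"ty":0,"tz":0.02,"wx":0,"wy":0,"wz":0,"grip":-1},{"tx":0,"ty":0,"tz":0.02,"wx":0,"wy":0,"wz":0,"grip":-1},{"tx":0,"ty":0,"tz":0.02,"wx":0,"wy":0,"wz":0,"grip":-1},{"tx":0,"ty":0,"tz":0.02,"wx":0,"wy":0,"wz":0,"grip":-1}]' && python3 -m inch '[{"tx":0,"ty":0,"tz":0.02,"wx":0,"wy":0,"wz":0,"grip":-1},{"tx":0,"ty":0,"tz":0.02,"wx":0,"wy":0,"wz":0,"grip":-1},{"tx":0,"ty":0,"tz":0.02,"wx":0,"wy":0,"wz":0,"grip":-1},{"tx":0,"ty":0,"tz":0.01,"wx":0,"wy":0,"wz":0,"grip":-1},{"tx":0,"ty":0,"tz":0.01,"wx":0,"wy":0,"wz":0,"grip":-1},{"tx":0,"ty":0,"tz":0,"wx":0,"wy":0,"wz":0,"grip":1},{"tx":0,"ty":0,"tz":0,"wx":0,"wy":0,"wz":0,"grip":1},{"tx":0,"ty":0,"tz":0,"wx":0,"wy":0,"wz":0,"grip":1},{"tx":0,"ty":0,"tz":0,"wx":0,"wy":0,"wz":0,"grip":1},{"tx":0,"ty":0,"tz":0,"wx":0,"wy":0,"wz":0,"grip":1}]' 30 && python3 -m inch '[{"tx":0,"ty":0,"tz":0,"wx":0,"wy":0,"wz":0,"grip":1},{"tx":0,"ty":0,"tz":0,"wx":0,"wy":0,"wz":0,"grip":1},{"tx":0,"ty":0,"tz":0,"wx":0,"wy":0,"wz":0,"grip":1},{"tx":0,"ty":0,"tz":0,"wx":0,"wy":0,"wz":0,"grip":1},{"tx":0,"ty":0,"tz":0,"wx":0,"wy":0,"wz":0,"grip":1},{"tx":0,"ty":0,"tz":0,"wx":0,"wy":0,"wz":0,"grip":1},{"tx":0,"ty":0,"tz":0,"wx":0,"wy":0,"wz":0,"grip":1},{"tx":0,"ty":0,"tz":0,"wx":0,"wy":0,"wz":0,"grip":1},{"tx":0,"ty":0,"tz":0,"wx":0,"wy":0,"wz":0,"grip":1},{"tx":0,"ty":0,"tz":0,"wx":0,"wy":0,"wz":0,"grip":1}]' 30
```

```text
clock: 8.35
eef_pos: [0.5179, 0.2688, 0.1747]
tool_rot: [0.641, 0.767, 0.0, 0.0]
force: [0.3, -0.3, 0.5]
finger_gap: 0.0772
grasp_force: 0.0
clock: 9.35
eef_pos: [0.5181, 0.2689, 0.0958]
tool_rot: [0.641, 0.767, 0.0, 0.0]
force: [1.2, -0.3, 0.3]
finger_gap: 0.0538
grasp_force: 0.0
clock: 10.35
eef_pos: [0.5179, 0.2688, 0.0953]
tool_rot: [0.641, 0.767, 0.0, 0.0]
force: [0.6, 0.3, -1.2]
finger_gap: 0.0201
grasp_force: 30.0
```

The grip holds, gap 20 mm at 30 N. Now lift out and carry to the approach side of the lid.

```bash
python3 -m inch '[{"tx":0,"ty":0,"tz":0,"wx":0,"wy":0,"wz":0,"grip":1},{"tx":0,"ty":0,"tz":0,"wx":0,"wy":0,"wz":0,"grip":1},{"tx":0,"ty":0,"tz":-0.01,"wx":0,"wy":0,"wz":0,"grip":1},{"tx":0,"ty":0,"tz":-0.02,"wx":0,"wy":0,"wz":0,"grip":1},{"tx":0,"ty":0,"tz":-0.025,"wx":0,"wy":0,"wz":0,"grip":1},{"tx":0,"ty":0,"tz":-0.025,"wx":0,"wy":0,"wz":0,"grip":1},{"tx":0,"ty":0,"tz":-0.025,"wx":0,"wy":0,"wz":0,"grip":1},{"tx":0,"ty":0,"tz":-0.025,"wx":0,"wy":0,"wz":0,"grip":1},{"tx":0,"ty":0,"tz":-0.02,"wx":0,"wy":0,"wz":0,"grip":1},{"tx":0,"ty":0,"tz":0,"wx":0,"wy":0,"wz":-0.105,"grip":1}]' 60 && python3 -m inch '[{"tx":-0.02,"ty":-0.0045,"tz":0,"wx":0,"wy":0,"wz":0,"grip":1},{"tx":-0.03,"ty":-0.0065,"tz":0,"wx":0,"wy":0,"wz":0,"grip":1},{"tx":-0.035,"ty":-0.0075,"tz":0,"wx":0,"wy":0,"wz":0,"grip":1},{"tx":-0.035,"ty":-0.0075,"tz":0,"wx":0,"wy":0,"wz":0,"grip":1},{"tx":-0.035,"ty":-0.0075,"tz":0,"wx":0,"wy":0,"wz":0,"grip":1},{"tx":-0.035,"ty":-0.0075,"tz":0,"wx":0,"wy":0,"wz":0,"grip":1},{"tx":-0.035,"ty":-0.0075,"tz":0,"wx":0,"wy":0,"wz":0,"grip":1},{"tx":-0.03,"ty":-0.0065,"tz":0,"wx":0,"wy":0,"wz":0,"grip":1},{"tx":-0.017,"ty":-0.004,"tz":0,"wx":0,"wy":0,"wz":0,"grip":1},{"tx":0,"ty":0,"tz":0,"wx":0,"wy":0,"wz":0,"grip":1}]'
python3 - <<'E'
from h import *
s=readout.get_state();print(R.from_quat(s["tool_rot"]).as_euler("xyz",degrees=True),s["clock"])
p=viewer.camera_params("wrist");np.save("p4.npy",p,allow_pickle=True)
w=viewer.camera("wrist")[:,:,::-1];im=viewer.camera("scene")[:,:,::-1];t=viewer.camera("top")[:,:,::-1]
for n,I in(("w4",w),("s4",im),("t4",t)):cv2.imwrite(f"pics/{n}.png",I)
a=cv2.resize(w[80:280,280:480],(400,400),interpolation=2);b=cv2.resize(im[130:270,300:440],(400,400),interpolation=2)
cv2.imwrite("pics/c4.png",np.hstack([a,b]))
print(proj("wrist",[.6046,.0107,.1385]),proj("scene",[.6046,.0107,.1385]))
E
```

```text
clock: 11.35
eef_pos: [0.5191, 0.2693, 0.249]
tool_rot: [0.6, 0.8, 0.002, 0.001]
force: [0.2, 0.2, -1.1]
finger_gap: 0.0196
grasp_force: 60.0
clock: 12.35
eef_pos: [0.5372, -0.0109, 0.2459]
tool_rot: [0.601, 0.799, -0.0, 0.0]
force: [-0.2, 1.1, -1.4]
finger_gap: 0.0197
grasp_force: 60.0
[1.79986037e+02 3.22860943e-02 1.06074583e+02] 12.35
[390.96651219 196.73431212] [359.75392017 211.35202811]
```

View pics/c4.png

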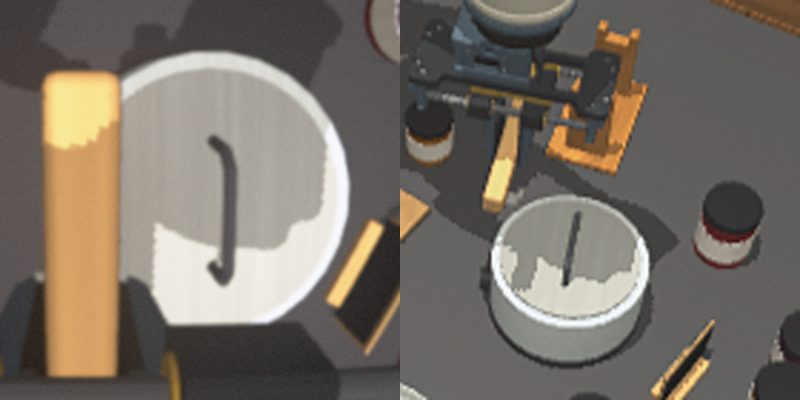

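The wrist crop shows the loop bar from (231,165) to (228,278) and the handle's far end at (82,75), parallel to it. The scene panel shows the bar from (577,213) to (570,262).

Run:
```python
from h import *
p=np.load("p4.npy",allow_pickle=True).item();s=readout.get_state();r=R.from_quat(s["tool_rot"]);E=s["eef_pos"]
f=lambda u,v:(280+u/2,80+v/2)
for z in(-.037,-.0287,-.02,-.012):
    print("handle end top at tool z",z,np.round([proj("wrist",E+r.apply([.075,y,z]),p) for y in(-.01,.01)],1))
print("seen",f(45,75),f(120,75))
def up(p,dz):
    q=dict(p);M=np.linalg.inv(p["world_to_cam"]);M[2,3]+=dz;q["world_to_cam"]=np.linalg.inv(M);return q
for dz in(0,.0167):
    A,B=onz("wrist",f(231,165),.1385,up(p,dz)),onz("wrist",f(228,278),.1385,up(p,dz));d=A-B
    print(dz,(A+B)/2,np.linalg.norm(d),np.degrees(np.arctan2(d[1],d[0])))
    print([ (np.round(onz("wrist",f(u,v),.095,up(p,dz)),4)) for u,v in((212,52),(349,185))])
g=lambda u,v:(300+(u-400)/2.857,130+v/2.857);h=lambda u,v:(195+u/4.5,110+v/4.5)
def tri(a,b):
    (c1,d1),(c2,d2)=ray("scene",a),ray("top",b)
    t=np.linalg.lstsq(np.c_[d1,-d2],c2-c1,rcond=None)[0];return (c1+t[0]*d1+c2+t[1]*d2)/2
print(tri(g(573.5,237),h(551,262)))
# scene: handle near end top-face centre seen ~ (493,190)
print("handle near end pred",[(proj("scene",E+r.apply([-.075,0,z]))-[300,130])*2.857+[400,0] for z in(-.0287,-.012,.0)])
```

```text
handle end top at tool z -0.037 [[298.  114. ]
 [341.1 113.9]]
handle end top at tool z -0.0287 [[299.2 114.1]
 [340.  114. ]]
handle end top at tool z -0.02 [[300.4 114.2]
 [338.9 114. ]]
handle end top at tool z -0.012 [[301.3 114.2]
 [338.1 114.1]]
seen (302.5, 117.5) (340.0, 117.5)
0 [0.60699195 0.01406453 0.1385    ] 0.057386541526233924 108.0390198851209
[array([0.5811, 0.0941, 0.095 ]), array([0.6832, 0.0489, 0.095 ])]
0.0167 [0.61219029 0.01124377 0.1385    ] 0.060694538871155834 108.03901988512075
[array([0.5843, 0.0956, 0.095 ]), array([0.6916, 0.0482, 0.095 ])]
[0.60817492 0.01050566 0.13283379]
handle near end pred [array([492.66237253, 197.3310269 ]), array([492.12156498, 207.91081416]), array([491.74102335, 215.35532859])]
```

Loop middle is at about (0.608, 0.011), bar angle about 107°. The handle centre is about 17 mm above the reported TCP. Next: lower to entry height, slide in, then check.

```bash
python3 -m inch '[{"tx":0.002,"ty":0,"tz":0,"wx":0,"wy":0,"wz":-0.015,"grip":1},{"tx":0,"ty":0,"tz":0.01,"wx":0,"wy":0,"wz":0,"grip":1},{"tx":0,"ty":0,"tz":0.01,"wx":0,"wy":0,"wz":0,"grip":1},{"tx":0,"ty":0,"tz":0.01,"wx":0,"wy":0,"wz":0,"grip":1},{"tx":0,"ty":0,"tz":0.01,"wx":0,"wy":0,"wz":0,"grip":1},{"tx":0,"ty":0,"tz":0.01,"wx":0,"wy":0,"wz":0,"grip":1},{"tx":0,"ty":0,"tz":0.01,"wx":0,"wy":0,"wz":0,"grip":1},{"tx":0,"ty":0,"tz":0.008,"wx":0,"wy":0,"wz":0,"grip":1},{"tx":0,"ty":0,"tz":0,"wx":0,"wy":0,"wz":0,"grip":1},{"tx":0,"ty":0,"tz":0,"wx":0,"wy":0,"wz":0,"grip":1}]' && python3 -m inch '[{"tx":0,"ty":0.008,"tz":0,"wx":0,"wy":0,"wz":0,"grip":1},{"tx":0,"ty":0.008,"tz":0,"wx":0,"wy":0,"wz":0,"grip":1},{"tx":0,"ty":0.008,"tz":0,"wx":0,"wy":0,"wz":0,"grip":1},{"tx":0,"ty":0.008,"tz":0,"wx":0,"wy":0,"wz":0,"grip":1},{"tx":0,"ty":0.008,"tz":0,"wx":0,"wy":0,"wz":0,"grip":1},{"tx":0,"ty":0.008,"tz":0,"wx":0,"wy":0,"wz":0,"grip":1},{"tx":0,"ty":0.008,"tz":0,"wx":0,"wy":0,"wz":0,"grip":1},{"tx":0,"ty":0.008,"tz":0,"wx":0,"wy":0,"wz":0,"grip":1},{"tx":0,"ty":0.008,"tz":0,"wx":0,"wy":0,"wz":0,"grip":1},{"tx":0,"ty":0.002,"tz":0,"wx":0,"wy":0,"wz":0,"grip":1}]'
python3 - <<'E'
from h import *
s=readout.get_state();print(R.from_quat(s["tool_rot"]).as_euler("xyz",degrees=True),s["force"],s["ft_torque"])
w=viewer.camera("wrist")[:,:,::-1];im=viewer.camera("scene")[:,:,::-1];t=viewer.camera("top")[:,:,::-1]
for n,I in(("w5",w),("s5",im),("t5",t)):cv2.imwrite(f"pics/{n}.png",I)
a=cv2.resize(w[60:260,220:420],(400,400),interpolation=2);b=cv2.resize(im[150:250,310:410],(400,400),interpolation=2)
cv2.imwrite("pics/c5.png",np.hstack([a,b]))
E
```

```text
clock: 13.5
eef_pos: [0.5367, -0.007, 0.1773]
tool_rot: [0.594, 0.804, -0.0, -0.0]
force: [0.1, 0.6, -1.3]
finger_gap: 0.0199
grasp_force: 60.0
clock: 14.5
eef_pos: [0.6083, 0.0151, 0.1773]
tool_rot: [0.594, 0.804, 0.0, 0.0]
force: [-0.8, 0.0, -1.6]
finger_gap: 0.0197
grasp_force: 60.0
[1.79978141e+02 4.90317583e-03 1.07085382e+02] [-0.78043111  0.00387802 -1.63202088] [-0.09119141  0.01791567  0.05038757]
```

View pics/c5.png

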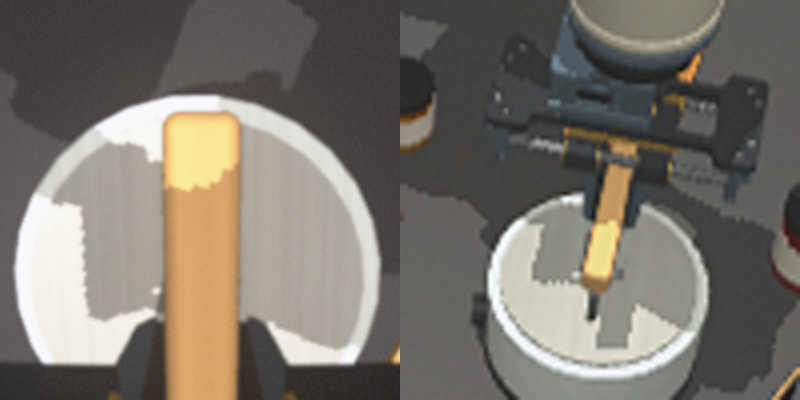

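The lifter stands centred over the lid: handle centre x 201 against lid centre x 197 in the left panel, with the loop's near end showing under the handle at (592,300). No contact force. Shift 3 mm sideways and lift slowly.

```bash
python3 -m inch '[{"tx":-0.003,"ty":0,"tz":0,"wx":0,"wy":0,"wz":0,"grip":1},{"tx":0,"ty":0,"tz":-0.005,"wx":0,"wy":0,"wz":0,"grip":1},{"tx":0,"ty":0,"tz":-0.005,"wx":0,"wy":0,"wz":0,"grip":1},{"tx":0,"ty":0,"tz":-0.005,"wx":0,"wy":0,"wz":0,"grip":1},{"tx":0,"ty":0,"tz":-0.003,"wx":0,"wy":0,"wz":0,"grip":1},{"tx":0,"ty":0,"tz":-0.002,"wx":0,"wy":0,"wz":0,"grip":1},{"tx":0,"ty":0,"tz":-0.002,"wx":0,"wy":0,"wz":0,"grip":1},{"tx":0,"ty":0,"tz":-0.002,"wx":0,"wy":0,"wz":0,"grip":1},{"tx":0,"ty":0,"tz":-0.002,"wx":0,"wy":0,"wz":0,"grip":1},{"tx":0,"ty":0,"tz":0,"wx":0,"wy":0,"wz":0,"grip":1}]'
python3 -m inch '[{"tx":0,"ty":0,"tz":-0.002,"wx":0,"wy":0,"wz":0,"grip":1},{"tx":0,"ty":0,"tz":-0.002,"wx":0,"wy":0,"wz":0,"grip":1},{"tx":0,"ty":0,"tz":-0.002,"wx":0,"wy":0,"wz":0,"grip":1},{"tx":0,"ty":0,"tz":-0.002,"wx":0,"wy":0,"wz":0,"grip":1},{"tx":0,"ty":0,"tz":-0.002,"wx":0,"wy":0,"wz":0,"grip":1},{"tx":0,"ty":0,"tz":-0.002,"wx":0,"wy":0,"wz":0,"grip":1},{"tx":0,"ty":0,"tz":-0.002,"wx":0,"wy":0,"wz":0,"grip":1},{"tx":0,"ty":0,"tz":-0.002,"wx":0,"wy":0,"wz":0,"grip":1},{"tx":0,"ty":0,"tz":0,"wx":0,"wy":0,"wz":0,"grip":1},{"tx":0,"ty":0,"tz":0,"wx":0,"wy":0,"wz":0,"grip":1}]'
python3 - <<'E'
from h import *
s=readout.get_state();print(s["force"],s["ft_torque"])
w=viewer.camera("wrist")[:,:,::-1];im=viewer.camera("scene")[:,:,::-1]
for n,I in(("w6",w),("s6",im)):cv2.imwrite(f"pics/{n}.png",I)
a=cv2.resize(w[60:260,220:420],(400,400),interpolation=2);b=cv2.resize(im[150:250,310:410],(400,400),interpolation=2)
cv2.imwrite("pics/c6.png",np.hstack([a,b]))
E
```

```text
clock: 15.65
eef_pos: [0.6083, 0.0119, 0.2034]
tool_rot: [0.594, 0.804, -0.0, 0.0]
force: [-0.1, -0.3, -3.5]
finger_gap: 0.0199
grasp_force: 60.0
clock: 16.65
eef_pos: [0.6083, 0.0119, 0.2193]
tool_rot: [0.594, 0.804, 0.0, 0.0]
force: [0.8, -0.3, -4.0]
finger_gap: 0.0199
grasp_force: 60.0
[ 0.81855187 -0.2900168  -4.03567988] [-0.12418809  0.04556058 -0.03084832]
```

The wrist force dropped by about 2.6 N (0.27 kg), so the lid hangs on the hook. Raise it further, then check level numerically.

```bash
python3 -m inch '[{"tx":0,"ty":0,"tz":-0.002,"wx":0,"wy":0,"wz":0,"grip":1},{"tx":0,"ty":0,"tz":-0.004,"wx":0,"wy":0,"wz":0,"grip":1},{"tx":0,"ty":0,"tz":-0.006,"wx":0,"wy":0,"wz":0,"grip":1},{"tx":0,"ty":0,"tz":-0.008,"wx":0,"wy":0,"wz":0,"grip":1},{"tx":0,"ty":0,"tz":-0.008,"wx":0,"wy":0,"wz":0,"grip":1},{"tx":0,"ty":0,"tz":-0.008,"wx":0,"wy":0,"wz":0,"grip":1},{"tx":0,"ty":0,"tz":-0.006,"wx":0,"wy":0,"wz":0,"grip":1},{"tx":0,"ty":0,"tz":-0.004,"wx":0,"wy":0,"wz":0,"grip":1},{"tx":0,"ty":0,"tz":-0.002,"wx":0,"wy":0,"wz":0,"grip":1},{"tx":0,"ty":0,"tz":0,"wx":0,"wy":0,"wz":0,"grip":1}]'
python3 - <<'E'
from h import *
s=readout.get_state();E=s["eef_pos"];r=R.from_quat(s["tool_rot"]);print(s["force"],s["ft_torque"])
w=viewer.camera("wrist")[:,:,::-1];im=viewer.camera("scene")[:,:,::-1];t=viewer.camera("top")[:,:,::-1]
for n,I in(("w7",w),("s7",im),("t7",t)):cv2.imwrite(f"pics/{n}.png",I)
# expected lid disc edge points if level, vs bright edge along radial lines
c=E+[0,-.001,.0167-.085+.0035-.052+.012]; print("lid disc top centre",c)
g=cv2.GaussianBlur(cv2.cvtColor(im,6),(3,3),0).astype(float)
gw=cv2.GaussianBlur(cv2.cvtColor(w,6),(3,3),0).astype(float)
for n,G in(("scene",g),("wrist",gw)):
  for a in range(0,360,30):
    v=np.array([np.cos(np.radians(a)),np.sin(np.radians(a)),0]);rs=np.arange(.062,.095,.001)
    px=np.array([proj(n,c+v*q) for q in rs])
    if (px<1).any() or (px[:,1]>398).any() or (px[:,0]>638).any(): continue
    I=np.array([G[int(round(y)),int(round(x))] for x,y in px]);k=np.argmax(np.abs(I[2:]-I[:-2]));print(n,a,round(rs[k+1],3),round(I[k]),round(I[k+2]),np.round(px[k+1]))
E
```

```text
clock: 17.75
eef_pos: [0.6083, 0.0119, 0.2675]
tool_rot: [0.594, 0.804, 0.0, 0.0]
force: [-0.4, 0.7, -3.3]
finger_gap: 0.0197
grasp_force: 60.0
[-0.35093465  0.67975559 -3.30337073] [-0.1131879  -0.00455847  0.00321064]
lid disc top centre [0.60829829 0.01093078 0.1626631 ]
scene 0 0.08 167 103 [386. 219.]
scene 30 0.075 119 92 [387. 207.]
scene 60 0.073 128 105 [382. 197.]
scene 90 0.091 158 136 [375. 186.]
scene 120 0.07 204 166 [361. 188.]
scene 150 0.078 128 81 [348. 189.]
scene 180 0.077 167 114 [339. 196.]
scene 210 0.076 183 116 [336. 207.]
scene 240 0.083 146 213 [337. 219.]
scene 270 0.074 199 120 [350. 225.]
scene 300 0.073 185 126 [363. 228.]
scene 330 0.073 199 129 [376. 225.]
wrist 0 0.09 162 68 [405. 223.]
wrist 30 0.076 163 119 [396. 181.]
wrist 60 0.08 144 74 [382. 142.]
wrist 90 0.085 183 95 [347. 112.]
wrist 120 0.086 190 83 [299. 109.]
wrist 150 0.08 181 102 [261. 137.]
wrist 180 0.078 208 116 [242. 175.]
wrist 210 0.076 224 123 [245. 214.]
wrist 240 0.068 201 96 [271. 242.]
wrist 270 0.063 72 57 [302. 255.]
wrist 300 0.078 124 69 [336. 268.]
wrist 330 0.063 93 69 [362. 242.]
```

The lid's edge fits a level disc at the expected place (radii 73-80 mm all round in the scene view). Carry to the dish with gentle ramps.

```bash
python3 -m inch '[{"tx":-0.0012,"ty":-0.0008,"tz":0,"wx":0,"wy":0,"wz":0,"grip":1},{"tx":-0.0024,"ty":-0.0016,"tz":0,"wx":0,"wy":0,"wz":0,"grip":1},{"tx":-0.0036,"ty":-0.0024,"tz":0,"wx":0,"wy":0,"wz":0,"grip":1},{"tx":-0.0048,"ty":-0.0032,"tz":0,"wx":0,"wy":0,"wz":0,"grip":1},{"tx":-0.006,"ty":-0.004,"tz":0,"wx":0,"wy":0,"wz":0,"grip":1},{"tx":-0.0072,"ty":-0.0048,"tz":0,"wx":0,"wy":0,"wz":0,"grip":1},{"tx":-0.0084,"ty":-0.0056,"tz":0,"wx":0,"wy":0,"wz":0,"grip":1},{"tx":-0.0096,"ty":-0.0064,"tz":0,"wx":0,"wy":0,"wz":0,"grip":1},{"tx":-0.0108,"ty":-0.0072,"tz":0,"wx":0,"wy":0,"wz":0,"grip":1},{"tx":-0.012,"ty":-0.008,"tz":0,"wx":0,"wy":0,"wz":0,"grip":1}]' && python3 -m inch '[{"tx":-0.012,"ty":-0.008,"tz":0,"wx":0,"wy":0,"wz":0,"grip":1},{"tx":-0.012,"ty":-0.008,"tz":0,"wx":0,"wy":0,"wz":0,"grip":1},{"tx":-0.012,"ty":-0.008,"tz":0,"wx":0,"wy":0,"wz":0,"grip":1},{"tx":-0.012,"ty":-0.008,"tz":0,"wx":0,"wy":0,"wz":0,"grip":1},{"tx":-0.012,"ty":-0.008,"tz":0,"wx":0,"wy":0,"wz":0,"grip":1},{"tx":-0.012,"ty":-0.008,"tz":0,"wx":0,"wy":0,"wz":0,"grip":1},{"tx":-0.012,"ty":-0.008,"tz":0,"wx":0,"wy":0,"wz":0,"grip":1},{"tx":-0.012,"ty":-0.008,"tz":0,"wx":0,"wy":0,"wz":0,"grip":1},{"tx":-0.012,"ty":-0.008,"tz":0,"wx":0,"wy":0,"wz":0,"grip":1},{"tx":-0.012,"ty":-0.008,"tz":0,"wx":0,"wy":0,"wz":0,"grip":1}]' && python3 -m inch '[{"tx":-0.012,"ty":-0.008,"tz":0,"wx":0,"wy":0,"wz":0,"grip":1},{"tx":-0.0108,"ty":-0.0072,"tz":0,"wx":0,"wy":0,"wz":0,"grip":1},{"tx":-0.0096,"ty":-0.0064,"tz":0,"wx":0,"wy":0,"wz":0,"grip":1},{"tx":-0.0084,"ty":-0.0056,"tz":0,"wx":0,"wy":0,"wz":0,"grip":1},{"tx":-0.0072,"ty":-0.0048,"tz":0,"wx":0,"wy":0,"wz":0,"grip":1},{"tx":-0.006,"ty":-0.004,"tz":0,"wx":0,"wy":0,"wz":0,"grip":1},{"tx":-0.0048,"ty":-0.0032,"tz":0,"wx":0,"wy":0,"wz":0,"grip":1},{"tx":-0.0036,"ty":-0.0024,"tz":0,"wx":0,"wy":0,"wz":0,"grip":1},{"tx":-0.0024,"ty":-0.0016,"tz":0,"wx":0,"wy":0,"wz":0,"grip":1},{"tx":-0.0012,"ty":-0.0008,"tz":0,"wx":0,"wy":0,"wz":0,"grip":1}]'
```

```text
clock: 18.9
eef_pos: [0.5852, -0.0652, 0.2673]
tool_rot: [0.594, 0.804, -0.0, -0.0]
force: [1.0, -0.2, -3.8]
finger_gap: 0.0194
grasp_force: 60.0
clock: 19.9
eef_pos: [0.544, -0.2034, 0.2673]
tool_rot: [0.594, 0.804, 0.0, 0.0]
force: [-0.4, 0.7, -3.7]
finger_gap: 0.0196
grasp_force: 60.0
clock: 20.9
eef_pos: [0.5216, -0.2784, 0.2673]
tool_rot: [0.594, 0.804, 0.0, -0.0]
force: [-0.3, 0.9, -3.8]
finger_gap: 0.0195
grasp_force: 60.0
```

```bash
python3 -m inch '[{"tx":0,"ty":0,"tz":0,"wx":0,"wy":0,"wz":0,"grip":1},{"tx":0,"ty":0,"tz":0.004,"wx":0,"wy":0,"wz":0,"grip":1},{"tx":0,"ty":0,"tz":0.008,"wx":0,"wy":0,"wz":0,"grip":1},{"tx":0,"ty":0,"tz":0.012,"wx":0,"wy":0,"wz":0,"grip":1},{"tx":0,"ty":0,"tz":0.012,"wx":0,"wy":0,"wz":0,"grip":1},{"tx":0,"ty":0,"tz":0.012,"wx":0,"wy":0,"wz":0,"grip":1},{"tx":0,"ty":0,"tz":0.012,"wx":0,"wy":0,"wz":0,"grip":1},{"tx":0,"ty":0,"tz":0.012,"wx":0,"wy":0,"wz":0,"grip":1},{"tx":0,"ty":0,"tz":0.012,"wx":0,"wy":0,"wz":0,"grip":1},{"tx":0,"ty":0,"tz":0.01,"wx":0,"wy":0,"wz":0,"grip":1}]' && python3 -m inch '[{"tx":0,"ty":0,"tz":0.01,"wx":0,"wy":0,"wz":0,"grip":1},{"tx":0,"ty":0,"tz":0.008,"wx":0,"wy":0,"wz":0,"grip":1},{"tx":0,"ty":0,"tz":0.006,"wx":0,"wy":0,"wz":0,"grip":1},{"tx":0,"ty":0,"tz":0.005,"wx":0,"wy":0,"wz":0,"grip":1},{"tx":0,"ty":0,"tz":0.004,"wx":0,"wy":0,"wz":0,"grip":1},{"tx":0,"ty":0,"tz":0.003,"wx":0,"wy":0,"wz":0,"grip":1},{"tx":0,"ty":0,"tz":0.003,"wx":0,"wy":0,"wz":0,"grip":1},{"tx":0,"ty":0,"tz":0.002,"wx":0,"wy":0,"wz":0,"grip":1},{"tx":0,"ty":0,"tz":0.002,"wx":0,"wy":0,"wz":0,"grip":1},{"tx":0,"ty":0,"tz":0,"wx":0,"wy":0,"wz":0,"grip":1}]'
python3 - <<'E'
from h import *
im=viewer.camera("scene")[:,:,::-1];t=viewer.camera("top")[:,:,::-1]
for n,I in(("s8",im),("t8",t)):cv2.imwrite(f"pics/{n}.png",I)
E
```

```text
clock: 21.9
eef_pos: [0.5215, -0.2782, 0.1721]
tool_rot: [0.594, 0.804, -0.0, -0.0]
force: [0.4, 0.1, -3.1]
finger_gap: 0.0195
grasp_force: 60.0
clock: 22.9
eef_pos: [0.5216, -0.2782, 0.1301]
tool_rot: [0.594, 0.804, -0.0, -0.0]
force: [-0.7, -0.1, -3.4]
finger_gap: 0.0195
grasp_force: 60.0
```

Still carrying the load, as expected at 9 mm above contact. Ease down until the weight comes off.

```bash
python3 -m inch '[{"tx":0,"ty":0,"tz":0.001,"wx":0,"wy":0,"wz":0,"grip":1},{"tx":0,"ty":0,"tz":0.001,"wx":0,"wy":0,"wz":0,"grip":1},{"tx":0,"ty":0,"tz":0.0015,"wx":0,"wy":0,"wz":0,"grip":1},{"tx":0,"ty":0,"tz":0.0015,"wx":0,"wy":0,"wz":0,"grip":1},{"tx":0,"ty":0,"tz":0.0015,"wx":0,"wy":0,"wz":0,"grip":1},{"tx":0,"ty":0,"tz":0.0015,"wx":0,"wy":0,"wz":0,"grip":1},{"tx":0,"ty":0,"tz":0.0015,"wx":0,"wy":0,"wz":0,"grip":1},{"tx":0,"ty":0,"tz":0.0015,"wx":0,"wy":0,"wz":0,"grip":1},{"tx":0,"ty":0,"tz":0.0015,"wx":0,"wy":0,"wz":0,"grip":1},{"tx":0,"ty":0,"tz":0,"wx":0,"wy":0,"wz":0,"grip":1}]' && python3 -m inch '[{"tx":0,"ty":0,"tz":0.0015,"wx":0,"wy":0,"wz":0,"grip":1},{"tx":0,"ty":0,"tz":0.0015,"wx":0,"wy":0,"wz":0,"grip":1},{"tx":0,"ty":0,"tz":0.0015,"wx":0,"wy":0,"wz":0,"grip":1},{"tx":0,"ty":0,"tz":0.0015,"wx":0,"wy":0,"wz":0,"grip":1},{"tx":0,"ty":0,"tz":0.003,"wx":0,"wy":0,"wz":0,"grip":1},{"tx":0,"ty":0,"tz":0.003,"wx":0,"wy":0,"wz":0,"grip":1},{"tx":0,"ty":0,"tz":0.003,"wx":0,"wy":0,"wz":0,"grip":1},{"tx":0,"ty":0,"tz":0.002,"wx":0,"wy":0,"wz":0,"grip":1},{"tx":0,"ty":0,"tz":0,"wx":0,"wy":0,"wz":0,"grip":1},{"tx":0,"ty":0,"tz":0,"wx":0,"wy":0,"wz":0,"grip":1}]'
```

```text
clock: 24.0
eef_pos: [0.5216, -0.2783, 0.1177]
tool_rot: [0.594, 0.804, 0.0, -0.0]
force: [-0.2, -0.1, -1.3]
finger_gap: 0.0198
grasp_force: 60.0
clock: 25.0
eef_pos: [0.5216, -0.2783, 0.1008]
tool_rot: [0.594, 0.804, -0.0, -0.0]
force: [0.4, -0.3, -0.6]
finger_gap: 0.0196
grasp_force: 60.0
```

The lid is down and the weight is off. Draw the hook back out along -x, check the force, then lift.

```bash
python3 -m inch '[{"tx":0,"ty":-0.003,"tz":0,"wx":0,"wy":0,"wz":0,"grip":1},{"tx":0,"ty":-0.005,"tz":0,"wx":0,"wy":0,"wz":0,"grip":1},{"tx":0,"ty":-0.008,"tz":0,"wx":0,"wy":0,"wz":0,"grip":1},{"tx":0,"ty":-0.008,"tz":0,"wx":0,"wy":0,"wz":0,"grip":1},{"tx":0,"ty":-0.008,"tz":0,"wx":0,"wy":0,"wz":0,"grip":1},{"tx":0,"ty":-0.008,"tz":0,"wx":0,"wy":0,"wz":0,"grip":1},{"tx":0,"ty":-0.008,"tz":0,"wx":0,"wy":0,"wz":0,"grip":1},{"tx":0,"ty":-0.008,"tz":0,"wx":0,"wy":0,"wz":0,"grip":1},{"tx":0,"ty":-0.004,"tz":0,"wx":0,"wy":0,"wz":0,"grip":1},{"tx":0,"ty":0,"tz":0,"wx":0,"wy":0,"wz":0,"grip":1}]' && python3 -m inch '[{"tx":0,"ty":0,"tz":-0.01,"wx":0,"wy":0,"wz":0,"grip":1},{"tx":0,"ty":0,"tz":-0.02,"wx":0,"wy":0,"wz":0,"grip":1},{"tx":0,"ty":0,"tz":-0.02,"wx":0,"wy":0,"wz":0,"grip":1},{"tx":0,"ty":0,"tz":-0.02,"wx":0,"wy":0,"wz":0,"grip":1},{"tx":0,"ty":0,"tz":-0.02,"wx":0,"wy":0,"wz":0,"grip":1},{"tx":0,"ty":0,"tz":-0.02,"wx":0,"wy":0,"wz":0,"grip":1},{"tx":0,"ty":0,"tz":-0.02,"wx":0,"wy":0,"wz":0,"grip":1},{"tx":0,"ty":0,"tz":-0.015,"wx":0,"wy":0,"wz":0,"grip":1},{"tx":0,"ty":0,"tz":0,"wx":0,"wy":0,"wz":0.12,"grip":1},{"tx":0,"ty":0,"tz":0,"wx":0,"wy":0,"wz":0,"grip":1}]'
python3 - <<'E'
from h import *
s=readout.get_state();E=s["eef_pos"];r=R.from_quat(s["tool_rot"]);print(r.as_euler("xyz",degrees=True)[2],s["force"])
print("to stand",r.inv().apply(np.array([.5179,.2688,.0953])-E))
t=viewer.camera("top")[:,:,::-1];im=viewer.camera("scene")[:,:,::-1];cv2.imwrite("pics/t9.png",t);cv2.imwrite("pics/s9.png",im)
E
```

```text
clock: 26.0
eef_pos: [0.4638, -0.2961, 0.1009]
tool_rot: [0.595, 0.804, -0.0, -0.0]
force: [-0.3, -0.4, -0.9]
finger_gap: 0.0199
grasp_force: 60.0
clock: 27.0
eef_pos: [0.4647, -0.2959, 0.2469]
tool_rot: [0.642, 0.766, 0.0, 0.001]
force: [0.6, 0.6, -1.7]
finger_gap: 0.0199
grasp_force: 60.0
100.07564413408795 [ 0.5998734   0.63500134 -1.68994026]
to stand [0.54684536 0.15096079 0.15119059]
```

```bash
python3 -m inch '[{"tx":0.01,"ty":0.0028,"tz":0,"wx":0,"wy":0,"wz":0,"grip":1},{"tx":0.02,"ty":0.0055,"tz":0,"wx":0,"wy":0,"wz":0,"grip":1},{"tx":0.03,"ty":0.0083,"tz":0,"wx":0,"wy":0,"wz":0,"grip":1},{"tx":0.03,"ty":0.0083,"tz":0,"wx":0,"wy":0,"wz":0,"grip":1},{"tx":0.03,"ty":0.0083,"tz":0,"wx":0,"wy":0,"wz":0,"grip":1},{"tx":0.03,"ty":0.0083,"tz":0,"wx":0,"wy":0,"wz":0,"grip":1},{"tx":0.03,"ty":0.0083,"tz":0,"wx":0,"wy":0,"wz":0,"grip":1},{"tx":0.03,"ty":0.0083,"tz":0,"wx":0,"wy":0,"wz":0,"grip":1},{"tx":0.03,"ty":0.0083,"tz":0,"wx":0,"wy":0,"wz":0,"grip":1},{"tx":0.03,"ty":0.0083,"tz":0,"wx":0,"wy":0,"wz":0,"grip":1}]' && python3 -m inch '[{"tx":0.03,"ty":0.0083,"tz":0,"wx":0,"wy":0,"wz":0,"grip":1},{"tx":0.03,"ty":0.0083,"tz":0,"wx":0,"wy":0,"wz":0,"grip":1},{"tx":0.03,"ty":0.0083,"tz":0,"wx":0,"wy":0,"wz":0,"grip":1},{"tx":0.03,"ty":0.0083,"tz":0,"wx":0,"wy":0,"wz":0,"grip":1},{"tx":0.03,"ty":0.0083,"tz":0,"wx":0,"wy":0,"wz":0,"grip":1},{"tx":0.03,"ty":0.0083,"tz":0,"wx":0,"wy":0,"wz":0,"grip":1},{"tx":0.03,"ty":0.0083,"tz":0,"wx":0,"wy":0,"wz":0,"grip":1},{"tx":0.03,"ty":0.0083,"tz":0,"wx":0,"wy":0,"wz":0,"grip":1},{"tx":0.02,"ty":0.0055,"tz":0,"wx":0,"wy":0,"wz":0,"grip":1},{"tx":0.015,"ty":0.004,"tz":0,"wx":0,"wy":0,"wz":0,"grip":1}]'&& python3 -m inch '[{"tx":0,"ty":0,"tz":0,"wx":0,"wy":0,"wz":0,"grip":1},{"tx":0,"ty":0,"tz":0,"wx":0,"wy":0,"wz":0,"grip":1},{"tx":0,"ty":0,"tz":0,"wx":0,"wy":0,"wz":0,"grip":1},{"tx":0,"ty":0,"tz":0,"wx":0,"wy":0,"wz":0,"grip":1},{"tx":0,"ty":0,"tz":0,"wx":0,"wy":0,"wz":0,"grip":1},{"tx":0,"ty":0,"tz":0,"wx":0,"wy":0,"wz":0,"grip":1},{"tx":0,"ty":0,"tz":0,"wx":0,"wy":0,"wz":0,"grip":1},{"tx":0,"ty":0,"tz":0,"wx":0,"wy":0,"wz":0,"grip":1},{"tx":0,"ty":0,"tz":0,"wx":0,"wy":0,"wz":0,"grip":1},{"tx":0,"ty":0,"tz":0,"wx":0,"wy":0,"wz":0,"grip":1}]'
python3 - <<'E'
from h import *
s=readout.get_state();E=s["eef_pos"];r=R.from_quat(s["tool_rot"]);print(r.as_euler("xyz",degrees=True),s["force"])
print("to stand",r.inv().apply(np.array([.5179,.2688,.0953])-E))
E
```

```text
clock: 28.1
eef_pos: [0.4895, -0.015, 0.2457]
tool_rot: [0.641, 0.768, -0.0, -0.0]
force: [-0.4, 0.3, -2.0]
finger_gap: 0.0198
grasp_force: 60.0
clock: 29.1
eef_pos: [0.5153, 0.269, 0.2455]
tool_rot: [0.64, 0.768, -0.0, -0.0]
force: [0.7, -0.3, -1.0]
finger_gap: 0.0192
grasp_force: 60.0
clock: 30.1
eef_pos: [0.516, 0.2672, 0.2458]
tool_rot: [0.641, 0.767, -0.0, 0.0]
force: [1.0, -0.6, -2.0]
finger_gap: 0.0196
grasp_force: 60.0
[-1.79999438e+02  1.55895423e-03  1.00198665e+02] [ 1.03234013 -0.64094836 -1.96689282]
to stand [0.00128946 0.00214765 0.15050086]
```

```bash
python3 -m inch '[{"tx":0.0013,"ty":0.0021,"tz":0.005,"wx":0,"wy":0,"wz":0,"grip":1},{"tx":0,"ty":0,"tz":0.015,"wx":0,"wy":0,"wz":0,"grip":1},{"tx":0,"ty":0,"tz":0.02,"wx":0,"wy":0,"wz":0,"grip":1},{"tx":0,"ty":0,"tz":0.02,"wx":0,"wy":0,"wz":0,"grip":1},{"tx":0,"ty":0,"tz":0.02,"wx":0,"wy":0,"wz":0,"grip":1},{"tx":0,"ty":0,"tz":0.02,"wx":0,"wy":0,"wz":0,"grip":1},{"tx":0,"ty":0,"tz":0.015,"wx":0,"wy":0,"wz":0,"grip":1},{"tx":0,"ty":0,"tz":0.01,"wx":0,"wy":0,"wz":0,"grip":1},{"tx":0,"ty":0,"tz":0.005,"wx":0,"wy":0,"wz":0,"grip":1},{"tx":0,"ty":0,"tz":0.005,"wx":0,"wy":0,"wz":0,"grip":1}]' && python3 -m inch '[{"tx":0,"ty":0,"tz":0.004,"wx":0,"wy":0,"wz":0,"grip":1},{"tx":0,"ty":0,"tz":0.003,"wx":0,"wy":0,"wz":0,"grip":1},{"tx":0,"ty":0,"tz":0.003,"wx":0,"wy":0,"wz":0,"grip":1},{"tx":0,"ty":0,"tz":0.002,"wx":0,"wy":0,"wz":0,"grip":1},{"tx":0,"ty":0,"tz":0.001,"wx":0,"wy":0,"wz":0,"grip":1},{"tx":0,"ty":0,"tz":0.001,"wx":0,"wy":0,"wz":0,"grip":1},{"tx":0,"ty":0,"tz":0.001,"wx":0,"wy":0,"wz":0,"grip":1},{"tx":0,"ty":0,"tz":0,"wx":0,"wy":0,"wz":0,"grip":1},{"tx":0,"ty":0,"tz":0,"wx":0,"wy":0,"wz":0,"grip":1},{"tx":0,"ty":0,"tz":0,"wx":0,"wy":0,"wz":0,"grip":1}]'
```

```text
clock: 31.1
eef_pos: [0.5181, 0.2689, 0.1108]
tool_rot: [0.641, 0.767, 0.0, 0.0]
force: [-0.3, -0.4, -1.6]
finger_gap: 0.0197
grasp_force: 60.0
clock: 32.1
eef_pos: [0.5179, 0.2688, 0.0959]
tool_rot: [0.641, 0.767, 0.0, 0.0]
force: [0.4, 0.4, -0.8]
finger_gap: 0.0197
grasp_force: 60.0
```

```bash
python3 -m inch '[{"tx":0,"ty":0,"tz":0,"wx":0,"wy":0,"wz":0,"grip":0.3},{"tx":0,"ty":0,"tz":0,"wx":0,"wy":0,"wz":0,"grip":0},{"tx":0,"ty":0,"tz":0,"wx":0,"wy":0,"wz":0,"grip":-1},{"tx":0,"ty":0,"tz":0,"wx":0,"wy":0,"wz":0,"grip":-1},{"tx":0,"ty":0,"tz":0,"wx":0,"wy":0,"wz":0,"grip":-1},{"tx":0,"ty":0,"tz":0,"wx":0,"wy":0,"wz":0,"grip":-1},{"tx":0,"ty":0,"tz":0,"wx":0,"wy":0,"wz":0,"grip":-1},{"tx":0,"ty":0,"tz":0,"wx":0,"wy":0,"wz":0,"grip":-1},{"tx":0,"ty":0,"tz":0,"wx":0,"wy":0,"wz":0,"grip":-1},{"tx":0,"ty":0,"tz":0,"wx":0,"wy":0,"wz":0,"grip":-1}]' && python3 -m inch '[{"tx":0,"ty":0,"tz":-0.01,"wx":0,"wy":0,"wz":0,"grip":-1},{"tx":0,"ty":0,"tz":-0.02,"wx":0,"wy":0,"wz":0,"grip":-1},{"tx":0,"ty":0,"tz":-0.03,"wx":0,"wy":0,"wz":0,"grip":-1},{"tx":0,"ty":0,"tz":-0.03,"wx":0,"wy":0,"wz":0,"grip":-1},{"tx":0,"ty":0,"tz":-0.03,"wx":0,"wy":0,"wz":0,"grip":-1},{"tx":0,"ty":0,"tz":-0.03,"wx":0,"wy":0,"wz":0,"grip":-1},{"tx":0.02,"ty":-0.02,"tz":0,"wx":0,"wy":0,"wz":0,"grip":-1},{"tx":0.02,"ty":-0.02,"tz":0,"wx":0,"wy":0,"wz":0,"grip":-1},{"tx":0.02,"ty":-0.02,"tz":0,"wx":0,"wy":0,"wz":0,"grip":-1},{"tx":0.02,"ty":-0.02,"tz":0,"wx":0,"wy":0,"wz":0,"grip":-1}]'&& python3 -m inch '[{"tx":0.02,"ty":-0.02,"tz":0,"wx":0,"wy":0,"wz":0,"grip":-1},{"tx":0.02,"ty":-0.02,"tz":0,"wx":0,"wy":0,"wz":0,"grip":-1},{"tx":0.02,"ty":-0.02,"tz":0,"wx":0,"wy":0,"wz":0,"grip":-1},{"tx":0.02,"ty":-0.015,"tz":0,"wx":0,"wy":0,"wz":0,"grip":-1},{"tx":0.02,"ty":-0.015,"tz":0,"wx":0,"wy":0,"wz":0,"grip":-1},{"tx":0.02,"ty":-0.015,"tz":0,"wx":0,"wy":0,"wz":0,"grip":-1},{"tx":0.02,"ty":-0.01,"tz":0,"wx":0,"wy":0,"wz":0,"grip":-1},{"tx":0.01,"ty":0,"tz":0,"wx":0,"wy":0,"wz":0,"grip":-1},{"tx":0,"ty":0,"tz":0,"wx":0,"wy":0,"wz":0,"grip":-1},{"tx":0,"ty":0,"tz":0,"wx":0,"wy":0,"wz":0,"grip":-1}]'
python3 - <<'E'
from h import *
t=viewer.camera("top")[:,:,::-1];im=viewer.camera("scene")[:,:,::-1];cv2.imwrite("pics/t10.png",t);cv2.imwrite("pics/s10.png",im)
t0=cv2.imread("pics/top0.png")
a=cv2.resize(t[110:250,180:460],(800,400),interpolation=2)
b=cv2.resize(im[120:200,340:400],(150,200),interpolation=2);c=cv2.resize(im[240:340,225:345],(240,200),interpolation=2);d=cv2.resize(im[140:340,220:440],(220,200),interpolation=2)
e=cv2.resize(cv2.absdiff(t,t0)[110:250,180:460],(190,200))
cv2.imwrite("pics/final.png",np.vstack([a,np.hstack([b,c,d,e])]))
E
```

```text
clock: 33.1
eef_pos: [0.5178, 0.2688, 0.0958]
tool_rot: [0.641, 0.767, -0.0, -0.0]
force: [-0.4, 0.5, 0.1]
finger_gap: 0.0911
grasp_force: 0.0
clock: 34.1
eef_pos: [0.424, 0.3338, 0.2467]
tool_rot: [0.642, 0.767, 0.0, 0.0]
force: [0.4, -0.1, -0.2]
finger_gap: 0.0913
grasp_force: 0.0
clock: 35.1
eef_pos: [0.2857, 0.4602, 0.246]
tool_rot: [0.641, 0.767, -0.0, 0.0]
force: [0.1, 0.4, -0.8]
finger_gap: 0.0917
grasp_force: 0.0
```

View pics/final.png

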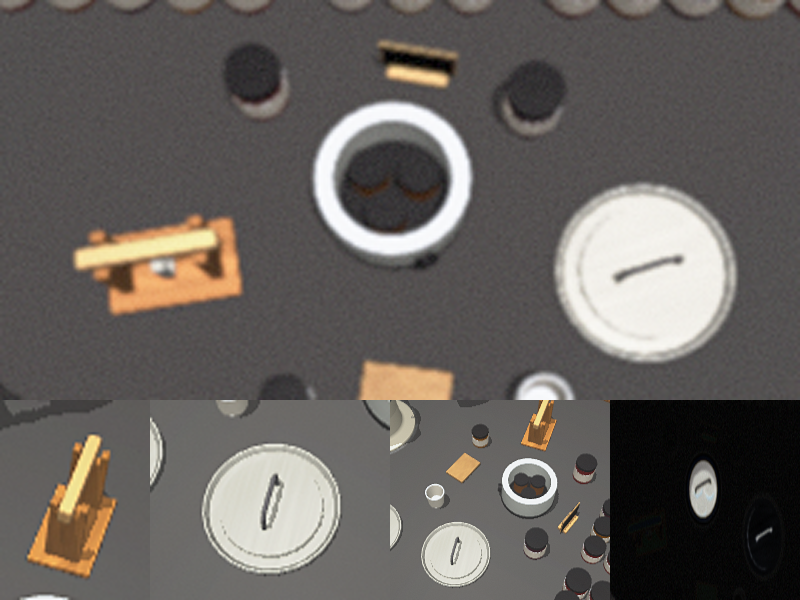

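The lid lies flat and centred in the dish, with its loop at (648,268). The lifter is back across both posts at (145,250), and the difference image shows only the warmer and the dish changed.

```bash
python3 -c "
from rig import workorder
print(workorder.job_done())"
```

```text
the job is handed in; nothing more can be done
None
```

The lid lies flat in the far dish, the lifter is back across both posts of its stand, and the job is handed in at about 35 s; the first grip closed too high and missed the handle, so I regripped lower, and nothing else moved in the final pictures.

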